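Gauge the resin plates and load the 12 mm one in the macro stage

TASK

One of the three look-alike amber resin plates in the white rack is 12 mm thick (the others are 9 and 15 mm): find it by pinching the plates. Stand it gently between the aluminium guides of the camera stage and slide it along, past the blue spring clip, until its end presses lightly but definitely against the steel pin of the red stop, without shifting the stop, then let go of it. Leave the other two plates standing where they are in the rack, and the jars and forceps alone.

Things in the scene. Friction and masses are not known exactly. Their poses are not given: they have to be found in the camera images.
- plate_a: one of three amber resin plates with the same beetle figure on both faces, standing on edge in the rack: 50 mm long (its y), 60 mm tall (its z), and 9, 12 or 15 mm thick (its x; one plate of each thickness, the names and places do not tell which). 30 to 75 g. Origin: centre of its underside
- plate_b: one of three amber resin plates with the same beetle figure on both faces, standing on edge in the rack: 50 mm long (its y), 60 mm tall (its z), and 9, 12 or 15 mm thick (its x; one plate of each thickness, the names and places do not tell which). 30 to 75 g. Origin: centre of its underside
- plate_c: one of three amber resin plates with the same beetle figure on both faces, standing on edge in the rack: 50 mm long (its y), 60 mm tall (its z), and 9, 12 or 15 mm thick (its x; one plate of each thickness, the names and places do not tell which). 30 to 75 g. Origin: centre of its underside
- rack: white fixed rack, 44 x 270 mm, with one 18 mm wide groove along its y; groove floor 8 mm and groove rails 20 mm above the bench. The plates stand in the groove in a row, about 85 mm apart, length along the groove. Origin: centre of its underside
- stage: fixed dark plate, 120 mm (x) by 220 mm (y -120 to +100), top 10 mm above the bench. Origin on the bench under the channel's middle line. Two aluminium guides (6 mm wide, tops 28 mm above the bench) make a channel along y about x = 0: 13.5 mm wide from y = -30 to +85 mm; a 12 mm plate on edge slides in it, a 15 mm one does not enter. A black lens (top 74 mm above the bench) stands at x = 127 mm or more
- mouth (a point): point on the stage top, on the channel's middle line at y = -62 mm of the stage, where the guides begin, 26 mm apart; from here they narrow evenly to 13.5 mm over the next 32 mm towards +y. Behind it (towards -y) 58 mm of stage top is open. Axes as the stage
- clip (a joint): blue spring clip let into the +x guide from y = -16 to +26 mm of the stage, as tall as the guide. 0 when empty, when it leaves 7 mm of the channel free; grows (m) as it is pushed back: about 0.002 with a 9 mm plate, 0.005 with a 12 mm one. Its ramp (y -16 to 0) lets a plate pushed towards +y wedge it open; it presses the plate on the -x guide with about 1.5 N, so sliding it on takes 1 to 7 N
- stop: red block closing the channel towards +y, 22 mm long, 26 mm tall, screw head on top to 34 mm. Origin: foot of its -y face, on the stage top, at y = 32 to 54 mm of the stage, axes as the stage. A 9 mm steel pin, 11 mm above the stage, sticks out of that face 3 to 24 mm towards -y, set differently each time (not measured); the plate meets it. Block and pin give way to +y under about 8 N
- jar_tall: bystander: clear jar with white lid, 56 mm across, 80 mm tall; origin under its centre
- jar_low: bystander: amber jar with white lid, 52 mm across, 55 mm tall; origin under its centre
- forceps: bystander: steel forceps lying along their y, 120 mm long, 6 mm high; origin at the bench under their middle
Not all that is in view belongs to the job. Leave any green, pink or turquoise look-alike of the plate_a alone.

How it is judged:
By the outcome, as a careful person would: the job done as asked, in the order asked, and still so for the second after the job is handed in, with the robot touching nothing.
It also fails if it takes over 72 s, if anything falls off the work surface, if the arm or the gripper's body presses on something with over 40 N, if the wrist force passes 120 N, or if a joint passes its speed limit or range.

ROBOT

A 6-joint arm with a two-finger parallel gripper is mounted at the origin on the work surface. World frame = base frame: x ahead of the robot, y to its left, z up, the work surface at z = 0. Lengths are in mm, angles in rad, forces in N, time in s.
With the tool pointing down it reaches from about 350 to 975 mm from the base axis. Payload 7.1 kg.
Tool frame: the origin (TCP) lies on the front face of the gripper's body, between the roots of the fingers; the fingertips stand 80 mm ahead of it and the grasp point (between the pads) lies 61 mm ahead of it (env.tips_ahead is the distance from the TCP to the fingertips, in mm); z points along the fingers, y is the direction in which the jaws open and shut (so a half turn about z gives the same grasp; the last joint's range is limited). The gripper opens to 88 mm and grips with 3 to 60 N. Pads are 20 mm wide; open, the fingers measure 115 mm over their backs; the gripper's body (75 mm by 178 mm) begins 61 mm behind the grasp point.
Start: joints at [-1.312, 0.423, 1.63, -0, 1.089, -0.019], TCP at [171.419, -601.017, 302.675] pointing down, gripper open.
Joint ranges: [-3, 3], [-0.9, 2.11], [0.09, 2.58], [-1.31, 4.45], [0.11, 2.69], [-2.54, 2.54]. Speed limits (rad/s): [2.39, 2.39, 3.01, 3.14, 3.14, 3.14].

INTERFACE

Orientations are given as a unit quaternion [x, y, z, w].
In Python, from station import env, set_gripper, viewer, workorder gives the robot as it stands. Calls block until the motion is done:
- env.reach(position, orientation): joint-space move of the TCP to a pose.
- env.move_l(position, rot=None, rate=150, f_stop=None): straight line of the TCP; rot=None keeps the orientation; rate is the mean speed in mm/s. With f_stop (N) it stops when the force on the tool has changed by that much, and returns True; else False.
- env.move_joints(angles): joint-space move.
- set_gripper(opening): finger opening in mm; the grip force is fixed at half the most; returns when the fingers have stopped.
- env.hold(seconds).
- env.ik(position, orientation): joint angles nearest the present ones, or None.
- env.read_state(): the state.
- viewer.camera(name): name is "side" or "top" or "wrist"; returns the picture (420x560x3 uint8, blue, green, red); there is no depth.
- viewer.camera_params(name): a dict with "fx", "fy", "cx", "cy" (pixels), "dist" ([k1, k2, p1, p2, k3] as OpenCV has them; the pictures are not rectified), "pose" (4x4, takes a point from camera to world coordinates); the wrist camera has in their place "tool_from_camera" (4x4, takes a point from camera to tool coordinates, whose origin is the TCP and whose axes are the flange's). Camera axes: x right, y up, looking along -z (the intrinsics and any distortion apply to the point x, -y, -z); pixel columns grow to the right and rows downward; lengths in mm; the calibration is good to about 2 mm. A picture is of the moment at which its call begins: read the wrist's pose just before it. camera_params takes no time and is no camera call.
A pose or a line that the arm cannot do raises env.IKError and nothing moves.
- workorder.sign_off(): hands the job in, once; it reports no verdict.
The state is a dict: "time_s": time; "qpos": joint angles; "dq": joint speeds; "tau": joint torques, N m; "tool_pos": TCP position; "orientation": TCP orientation; "force": force on the tool from outside, world axes, zero at the start; "wrist_torque": the same for the moment, N m; "width": finger opening in mm.
Only numpy, scipy, OpenCV 4.12 (cv2) and the standard library are available. Lean on these libraries where they do the work, as an engineer would, in place of code of your own. Each camera call takes 0.05 s, during which the arm holds its last target. There are 200 camera calls.

## Working session

There is one attempt and no reset: what is moved stays moved. The work goes in short steps, each a Python script; the robot and the scene stay as the last script left them, time stands still between calls to the robot, and variables do not carry over. Pictures are saved under pics/ and viewed, about 8 in all and at most 12, crops included, and the job is handed in when it is done.

```bash
ls; mkdir -p pics; python3 - <<'E'
from station import env,viewer
import cv2,numpy as np
a=viewer.camera("top");b=viewer.camera("side")
cv2.imwrite("pics/top.png",a);cv2.imwrite("pics/side.png",b)
for n in("top","side","wrist"):
  p=viewer.camera_params(n);print(n,{k:np.round(v,3).tolist() for k,v in p.items()})
s=env.read_state();print(s["time_s"],s["orientation"],s["width"],s["force"])
E
```

```text
pics
top {'fx': 473.345, 'fy': 473.345, 'cx': 279.645, 'cy': 212.065, 'dist': [-0.002, 0.0, 0.0, 0.0, 0.0], 'pose': [[0.017, 0.982, -0.188, 315.754], [-1.0, 0.017, 0.002, -70.524], [0.005, 0.188, 0.982, 1233.503], [0.0, 0.0, 0.0, 1.0]]}
side {'fx': 397.562, 'fy': 397.562, 'cx': 284.675, 'cy': 206.64, 'dist': [-0.032, 0.0, 0.0, 0.0, 0.0], 'pose': [[-0.84, 0.408, -0.359, 282.739], [-0.543, -0.649, 0.533, 379.498], [-0.015, 0.642, 0.766, 647.93], [0.0, 0.0, 0.0, 1.0]]}
wrist {'fx': 293.826, 'fy': 293.826, 'cx': 280.553, 'cy': 213.937, 'dist': [-0.044, 0.0, 0.0, 0.0, 0.0], 'tool_from_camera': [[0.0, 0.965, 0.264, 72.217], [1.0, -0.0, -0.0, -0.391], [-0.0, 0.264, -0.965, -81.695], [0.0, 0.0, 0.0, 1.0]]}
0.1 [ 9.90370245e-01  1.38442585e-01 -8.47649395e-05 -6.49009799e-04] 88.053222005236 [ 0.13178887 -0.29571065  0.64063789]
```

View pics/top.png

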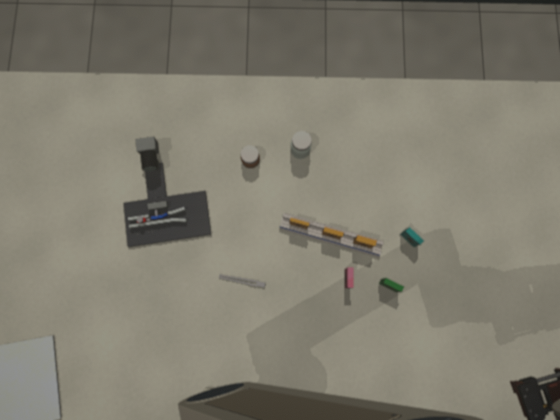

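View pics/side.png

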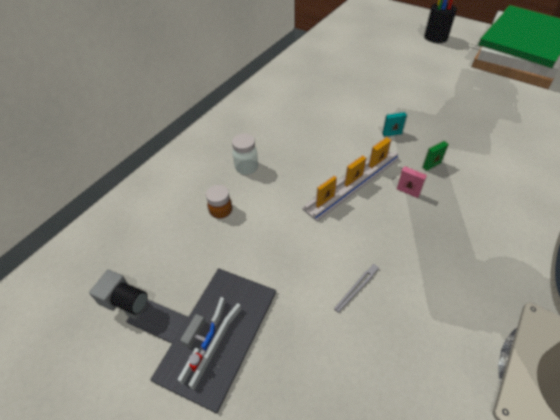

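```bash
cat > h.py <<'E'
import cv2,numpy as np
from scipy.spatial.transform import Rotation as R
from station import env,set_gripper,viewer,workorder
F=np.diag([1,-1,-1.])
def cam(n,st=None):
    p=viewer.camera_params(n)
    if n=="wrist":
        T=np.eye(4);T[:3,:3]=R.from_quat(st["orientation"]).as_matrix();T[:3,3]=st["tool_pos"];T=T@np.array(p["tool_from_camera"])
    else:T=np.array(p["pose"])
    K=np.array([[p["fx"],0,p["cx"]],[0,p["fy"],p["cy"]],[0,0,1]])
    return K,np.array(p["dist"],float),T
def onplane(c,px,z):
    K,d,T=c;u=cv2.undistortPoints(np.array(px,float).reshape(-1,1,2),K,d).reshape(-1,2)
    r=(T[:3,:3]@F@np.c_[u,np.ones(len(u))].T).T
    return T[:3,3]+r*((z-T[2,3])/r[:,2])[:,None]
def proj(c,P):
    K,d,T=c;X=(F@T[:3,:3].T@(np.atleast_2d(P)-T[:3,3]).T).T
    return cv2.projectPoints(X,np.zeros(3),np.zeros(3),K,d)[0].reshape(-1,2)
def mask(im,hlo,hhi,s=120,v=60):
    return cv2.inRange(cv2.cvtColor(im,cv2.COLOR_BGR2HSV),(hlo,s,v),(hhi,255,255))
def blobs(m,amin=20):
    n,l,st,c=cv2.connectedComponentsWithStats(m)
    return [(c[i],st[i],l==i) for i in range(1,n) if st[i][4]>=amin]
def quat(yaw):  # tool down, tool y (jaws) along world direction yaw
    y=np.array([np.cos(yaw),np.sin(yaw),0]);z=np.array([0,0,-1.]);x=np.cross(y,z)
    return R.from_matrix(np.c_[x,y,z]).as_quat()
def shot(n,name=None):
    s=env.read_state();im=viewer.camera(n)
    if name:cv2.imwrite("pics/"+name,im)
    return im,cam(n,s)
E
python3 - <<'E'
from h import *
im=cv2.imread("pics/top.png");c=cam("top")
for b in blobs(mask(im,8,25)): print("plate",b[0],b[1],onplane(c,b[0],68)[0].round())
for nm,lo,hi in(("blue",105,130),("red",0,6)):
  for b in blobs(mask(im,lo,hi,100,40),4): print(nm,b[0],b[1],onplane(c,b[0],30)[0].round())
hsv=cv2.cvtColor(im,cv2.COLOR_BGR2HSV)
g=cv2.inRange(hsv,(0,0,0),(180,255,70))
for b in blobs(g,1500):
  if b[0][1]<300 and b[0][0]<260:
    r=cv2.minAreaRect(np.argwhere(b[2])[:,::-1].astype(np.float32));print(b[1],onplane(c,cv2.boxPoints(r),10).round())
print(onplane(c,[(185,211),(130,222),(186,221),(283,222),(381,245),(250,155),(301,142)],20).round())
print([ (q,env.ik([x,y,300],quat(q))) for x,y,q in((440,300,0),(400,-130,-.2))])
E
```

```text
plate [298.95604396 222.27472527] [290 218  19  10  91] [ 514. -121.   68.]
plate [332.55932203 232.27118644] [323 228  20  10 118] [ 490. -205.   68.]
plate [364.83221477 240.87248322] [355 236  21  11 149] [ 470. -285.   68.]
blue [158.52631579 216.28070175] [151 213  16   7  57] [530. 240.  30.]
red [144.  219.5] [143 218   3   4  12] [521. 277.  30.]
red [552.58333333 384.75      ] [550 383   6   4  12] [ 131. -742.   30.]
[ 125  140   85  107 3785] [[727. 374.  10.]
 [760. 154.  10.]
 [483. 107.  10.]
 [453. 319.  10.]]
[[ 547.  175.   20.]
 [ 515.  316.   20.]
 [ 520.  171.   20.]
 [ 522.  -82.   20.]
 [ 466. -335.   20.]
 [ 702.    9.   20.]
 [ 741. -127.   20.]]
[(0, array([ 5.76071339e-01,  2.91388369e-01,  1.83639459e+00, -4.44089210e-16,
        1.01380969e+00,  5.76071339e-01])), (-0.2, array([-3.42528939e-01,  1.20721831e-01,  2.06135439e+00, -4.44089210e-16,
        9.59516436e-01, -1.42528939e-01]))]
```

```bash
python3 - <<'E'
from h import *
yaw=-0.262
env.reach([480,-230,260],quat(yaw))
im,c=shot("wrist","w1.png")
np.savez("w1.npz",K=c[0],d=c[1],T=c[2])
for b in blobs(mask(im,8,25),60):
    r=cv2.minAreaRect(np.argwhere(b[2])[:,::-1].astype(np.float32))
    print(b[0].round(),b[1],onplane(c,cv2.boxPoints(r),68)[:,:2].round(1).tolist())
print(env.read_state()["time_s"])
E
```

```text
[290.  84.] [285  53  12  64 683] [[505.9, -146.8], [520.4, -97.2], [529.3, -99.8], [515.2, -149.5]]
[289. 181.] [283 154  13  56 695] [[496.4, -178.8], [507.0, -181.7], [494.1, -232.1], [482.9, -229.1]]
[289. 257.] [283 226  15  62 861] [[461.3, -309.9], [478.5, -245.6], [491.7, -249.2], [475.4, -313.7]]
[108. 318.] [ 96 289  33  58 891] [[232.6, -325.6], [275.5, -260.1], [303.5, -272.7], [262.8, -339.1]]
[453. 318.] [434 289  32  58 886] [[612.9, -355.8], [643.1, -360.0], [645.3, -437.6], [612.8, -432.8]]
[424. 370.] [ 258  357  302   22 3320] [[406.4, -403.2], [753.7, -489.3], [755.4, -514.0], [400.7, -424.9]]
1.9167
```

View pics/w1.png

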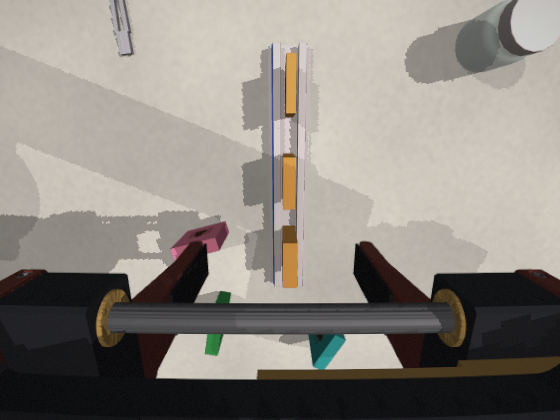

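```bash
python3 - <<'E'
from h import *
q=quat(-0.262)
env.reach([495.1,-205.4,180],q)
env.move_l([495.1,-205.4,119],rate=80,f_stop=8)
print(env.read_state()["tool_pos"])
set_gripper(26)
f0=env.read_state()["force"]
set_gripper(7)
s=env.read_state();print(s["width"],s["force"]-f0,s["time_s"],s["wrist_torque"])
E
```

```text
[ 495.31930502 -205.48286597  119.16545319]
11.880667575963813 [0.46220469 0.66384605 0.44813873] 4.6833 [-0.06317143 -0.08455776 -0.0007535 ]
```

```bash
python3 - <<'E'
from h import *
env.move_l([495.1,-205.4,230],rate=120)
print(env.read_state()["width"])
env.reach([538,120,220],quat(0.17))
im,c=shot("wrist","w2.png")
np.savez("w2.npz",K=c[0],d=c[1],T=c[2])
s=env.read_state();print(s["width"],s["time_s"],s["tool_pos"],s["force"])
E
```

```text
11.547547106884855
11.50050612726603 7.05 [538.14219706 118.87870065 219.89239266] [-0.1318062  -0.49149123 -0.88410571]
```

View pics/w2.png

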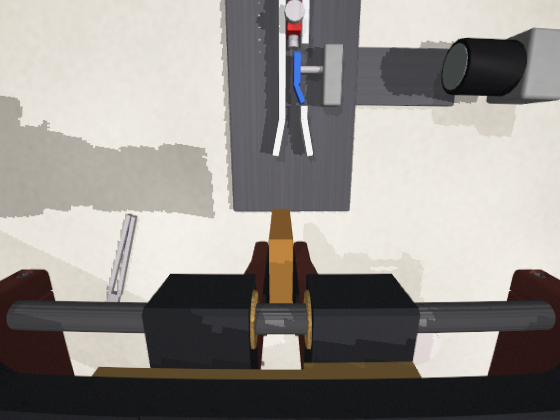

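```bash
python3 - <<'E'
from h import *
im=cv2.imread("pics/w2.png");z=np.load("w2.npz");c=(z["K"],z["d"],z["T"])
g=im.min(2)
w=(g>200)
for r in list(range(4,160,8)):
    cols=np.where(w[r,240:330])[0]+240
    runs=np.split(cols,np.where(np.diff(cols)>1)[0]+1) if len(cols) else []
    print(r,[(a[0],a[-1],onplane(c,[(a[0]-.5,r),(a[-1]+.5,r)],28)[:,:2].round(1).tolist()) for a in runs if len(a)>2])
print("stage",onplane(c,[(233,211),(350,210),(229,60),(357,130)],10).round(1).tolist())
for nm,lo,hi in(("blue",100,130),("red",0,6)):
  for b in blobs(mask(im,lo,hi,120,60),30):
    if b[0][1]<150: print(nm,b[0],b[1][:4],onplane(c,[(b[1][0],b[1][1]),(b[1][0]+b[1][2],b[1][1]+b[1][3])],28).round(1).tolist())
E
python3 - <<'E'
import cv2
im=cv2.imread("pics/w2.png")
cv2.imwrite("pics/w2c.png",cv2.resize(im[0:165,220:360],None,fx=3.5,fy=3.5,interpolation=cv2.INTER_NEAREST))
E
```

```text
4 [(np.int64(279), np.int64(284), [[506.8, 293.1], [511.7, 294.0]]), (np.int64(287), np.int64(299), [[513.3, 294.2], [523.8, 296.1]]), (np.int64(301), np.int64(308), [[524.6, 296.2], [531.1, 297.4]])]
12 [(np.int64(286), np.int64(308), [[513.5, 288.2], [532.3, 291.5]])]
20 [(np.int64(303), np.int64(308), [[528.5, 284.7], [533.4, 285.5]])]
28 [(np.int64(303), np.int64(308), [[529.6, 278.7], [534.5, 279.5]])]
36 [(np.int64(279), np.int64(284), [[510.9, 269.2], [515.8, 270.1]]), (np.int64(303), np.int64(308), [[530.7, 272.6], [535.7, 273.5]])]
44 [(np.int64(279), np.int64(284), [[511.9, 263.1], [516.9, 264.0]]), (np.int64(293), np.int64(295), [[523.5, 265.1], [526.0, 265.5]])]
52 [(np.int64(279), np.int64(284), [[512.9, 256.9], [517.9, 257.8]])]
60 [(np.int64(279), np.int64(284), [[514.0, 250.7], [519.0, 251.6]])]
68 [(np.int64(279), np.int64(284), [[515.0, 244.4], [520.1, 245.3]]), (np.int64(301), np.int64(318), [[533.6, 247.6], [548.9, 250.3]])]
76 [(np.int64(279), np.int64(284), [[516.1, 238.1], [521.2, 239.0]])]
84 [(np.int64(279), np.int64(284), [[517.2, 231.7], [522.3, 232.6]])]
9
[... 554 characters left out ...]
 [(np.int64(277), np.int64(282), [[522.2, 191.5], [527.5, 192.4]]), (np.int64(303), np.int64(308), [[545.2, 195.5], [550.5, 196.4]])]
140 [(np.int64(275), np.int64(280), [[521.5, 184.3], [526.9, 185.2]]), (np.int64(305), np.int64(310), [[548.3, 188.9], [553.7, 189.8]])]
148 [(np.int64(274), np.int64(279), [[521.8, 177.1], [527.2, 178.0]]), (np.int64(306), np.int64(311), [[550.6, 182.0], [555.9, 183.0]])]
156 []
stage [[490.8, 106.8, 10.0], [609.1, 128.1, 10.0], [468.7, 247.3, 10.0], [597.7, 206.6, 10.0]]
blue [297.19109948  76.53664921] [293  52  12  52] [[525.1, 259.0, 28.0], [543.0, 219.4, 28.0]]
red [293.21387283  28.86127168] [286  21  15  19] [[515.1, 281.6, 28.0], [530.0, 269.4, 28.0]]
```

View pics/w2c.png

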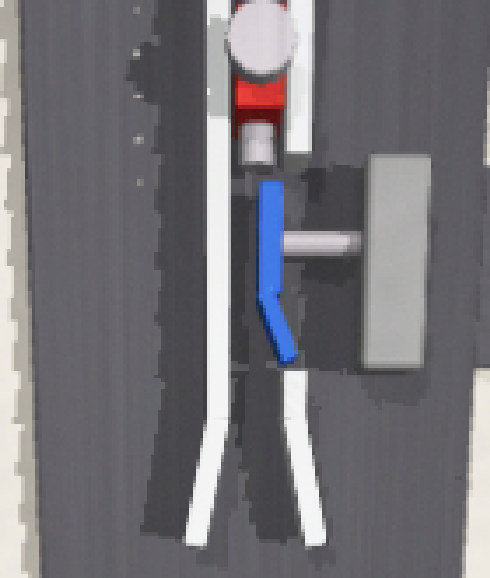

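```bash
cat >> h.py <<'E'
YS=0.1705
EX=np.array([np.cos(YS),np.sin(YS),0]);EY=np.array([-np.sin(YS),np.cos(YS),0])
O=np.array([529.05,235.8,0])
def st(x,y,z): return O+x*EX+y*EY+[0,0,z]
def tos(p): d=np.asarray(p)-O; return np.round([d@EX,d@EY,d[2]],2)
E
python3 - <<'E'
from h import *
env.reach(st(0,-92,200),quat(YS))
env.move_l(st(0,-92,128),rate=80,f_stop=5)
im,c=shot("wrist","w3.png")
np.savez("w3.npz",K=c[0],d=c[1],T=c[2])
s=env.read_state();print(tos(s["tool_pos"]),s["force"],s["time_s"])
cv2.imwrite("pics/w3c.png",cv2.resize(im[0:300,190:370],None,fx=2,fy=2,interpolation=cv2.INTER_NEAREST))
w=im.min(2)>190
for r in range(60,200,10):
    cols=np.where(w[r,220:340])[0]+220
    runs=np.split(cols,np.where(np.diff(cols)>1)[0]+1) if len(cols) else []
    print(r,[(int(a[0]),int(a[-1]),tos(onplane(c,[(a[0]-.5,r)],28)[0])[:2],tos(onplane(c,[(a[-1]+.5,r)],28)[0])[:2]) for a in runs if 2<len(a)<25])
m=mask(im,8,25)
for r in range(150,290,10):
    cols=np.where(m[r,240:330])[0]+240
    if len(cols):print(r,cols[0],cols[-1])
E
```

```text
[  0.41 -91.93 128.52] [5.12161694e-01 4.06624680e-01 3.45157960e-04] 8.4083
60 [(259, 267, array([-11.94,  21.31]), array([-6.83, 21.3 ]))]
70 [(259, 267, array([-12.03,  16.01]), array([-6.88, 16.  ]))]
80 [(259, 267, array([-12.12,  10.64]), array([-6.93, 10.63]))]
90 [(259, 267, array([-12.21,   5.2 ]), array([-6.98,  5.19]))]
100 [(259, 268, array([-12.3 ,  -0.31]), array([-6.45, -0.32]))]
110 [(259, 268, array([-12.39,  -5.9 ]), array([-6.51, -5.91]))]
120 [(259, 268, array([-12.49, -11.57]), array([ -6.56, -11.57]))]
130 [(259, 268, array([-12.59, -17.31]), array([ -6.61, -17.32]))]
140 [(260, 268, array([-12.1 , -23.15]), array([ -6.67, -23.15])), (292, 300, array([  7.19, -23.15]), array([ 12.62, -23.14]))]
150 [(260, 268, array([-12.2 , -29.07]), array([ -6.73, -29.08])), (292, 300, array([  7.25, -29.07]), array([ 12.71, -29.07]))]
160 [(259, 267, array([-12.92, -35.09]), array([ -7.4 , -35.09])), (293, 301, array([  7.91, -35.09]), array([ 13.43, -35.08]))]
170 [(257, 265, array([-14.27, -41.2 ]), array([ -8.7, -41.2])), (295, 303, array([  9.21, -41.2 ]), array([ 14.78, -41.2 ]))]
180 [(297, 305, array([ 10.54, -47.42]), array([ 16.15, -47.42]))]
190 [(298, 306, array([ 11.25, -53.74]), array([ 16.92, -53.74]))]
210 272 289
220 271 290
230 270 291
240 269 292
250 269 292
260 269 292
270 269 292
280 269 292
```

View pics/w3c.png

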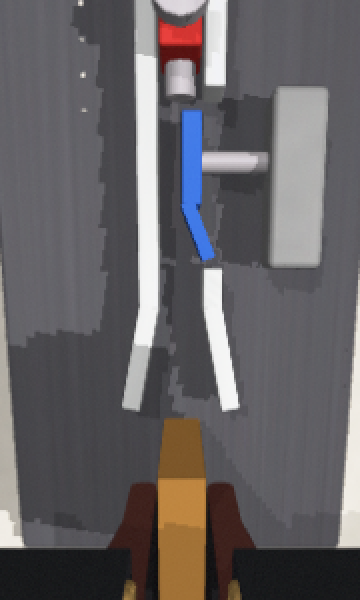

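```bash
python3 - <<'E'
from h import *
z=np.load("w3.npz");c=(z["K"],z["d"],z["T"])
print("pin tip",tos(onplane(c,[(280.5,49)],25)[0]),tos(onplane(c,[(280.5,49)],21)[0]))
def S():
    s=env.read_state();f=s["force"];return tos(s["tool_pos"]),np.round([f@EX,f@EY,f[2]],2),round(s["width"],2),round(s["time_s"],2)
print(S())
print(env.move_l(st(0,-92,119.5),rate=12,f_stop=2.5));print(S())
zt=env.read_state()["tool_pos"][2]
print(env.move_l(st(0,-50,zt),rate=40,f_stop=6));print(S())
print(env.move_l(st(0,-40,zt),rate=20,f_stop=6));print(S())
E
```

```text
pin tip [ 0.56 27.83 25.  ] [ 0.56 28.85 21.  ]
(array([  0.41, -91.93, 128.52]), array([0.57, 0.31, 0.  ]), 11.92, 8.41)
True
(array([-2.0000e-02, -9.2010e+01,  1.2098e+02]), array([-0.21, -0.02,  4.86]), 12.02, 8.99)
False
(array([ 2.0000e-02, -4.9610e+01,  1.2098e+02]), array([ 0.35, -1.09,  5.26]), 11.87, 10.19)
False
(array([-2.0000e-02, -3.9870e+01,  1.2099e+02]), array([-0.35, -2.93,  4.6 ]), 11.78, 10.84)
```

```bash
python3 - <<'E'
from h import *
def S():
    s=env.read_state();f=s["force"];return tos(s["tool_pos"]),np.round([f@EX,f@EY,f[2]],2),round(s["width"],2),round(s["time_s"],2)
zt=121.08
for y in range(-36,-5,4):
    h=env.move_l(st(0,y,zt),rate=15,f_stop=9);print(h,*S())
    if h:break
E
```

```text
False [ -0.19 -35.9  121.01] [ 0.07 -2.57  4.69] 11.63 11.26
False [ -0.25 -32.09 120.99] [-0.52 -3.4   5.22] 11.79 11.68
False [ -0.28 -28.21 121.03] [-1.24 -4.42  5.95] 11.82 12.09
False [ -0.39 -24.19 121.01] [-1.01 -3.54  5.56] 11.68 12.51
False [ -0.45 -20.13 120.98] [-0.68 -4.15  5.3 ] 11.59 12.93
False [ -0.44 -16.14 121.  ] [-1.38 -4.12  6.65] 11.92 13.34
False [ -0.44 -12.17 121.  ] [-1.35 -4.61  5.57] 11.86 13.76
False [ -0.45  -8.18 121.  ] [-1.81 -4.36  6.24] 11.93 14.18
```

```bash
python3 - <<'E'
from h import *
def S(n=6):
    L=[]
    for _ in range(n):
        s=env.read_state();L.append(s["force"]);env.hold(0.02)
    f=np.mean(L,0);return tos(s["tool_pos"]),np.round([f@EX,f@EY,f[2]],2),round(s["width"],2),round(s["time_s"],2)
zt=121.3
fy=[]
for y in np.arange(-7.5,9,0.5):
    h=env.move_l(st(-.3,y,zt),rate=6,f_stop=3);a=S();print(y,h,*a)
    fy.append(a[1][1])
    if len(fy)>3 and (h or fy[-1]<np.median(fy[:-1])-1.5):break
E
```

```text
-7.5 False [ -0.54  -7.44 121.01] [-0.4  -2.2   0.91] 11.79 14.51
-7.0 False [ -0.55  -6.89 121.03] [-0.44 -1.41 -1.37] 11.72 14.86
-6.5 False [ -0.5   -6.39 121.19] [-1.13 -0.4  -1.64] 11.72 15.21
-6.0 False [ -0.43  -5.97 121.24] [-1.16 -0.56 -1.81] 11.89 15.56
-5.5 False [ -0.27  -5.48 121.33] [-1.66 -0.52 -0.84] 11.84 15.91
-5.0 False [ -0.26  -5.   121.36] [-1.54 -0.57 -0.61] 11.76 16.26
-4.5 False [ -0.28  -4.46 121.32] [-1.71 -0.88 -0.51] 11.69 16.61
-4.0 False [ -0.26  -3.95 121.32] [-1.92 -0.88 -0.18] 11.49 16.96
-3.5 False [ -0.3   -3.48 121.28] [-1.74 -0.63 -0.49] 11.52 17.31
-3.0 False [ -0.29  -2.96 121.3 ] [-1.86 -0.64 -0.62] 12.02 17.66
-2.5 False [ -0.29  -2.49 121.29] [-1.35 -0.47 -0.6 ] 11.73 18.01
-2.0 False [ -0.28  -1.97 121.3 ] [-1.63 -0.85 -0.64] 11.99 18.36
-1.5 False [ -0.28  -1.47 121.3 ] [-1.45 -0.51 -0.64] 11.73 18.71
-1.0 False [ -0.29  -0.99 121.3 ] [-1.69 -0.77 -0.79] 11.59 19.06
-0.5 False [ -0.29  -0.5  121.28] [-1.57 -0.81 -0.68] 12.02 19.41
0.0 False [-2.7000e-01  2.0000e-02  1.2132e+02] [-1.82 -1.   -0.52] 12.54 19.76
0.5 False [ -0.3    0.54 121.3 ] [-1.23 -0.3  -0.73] 12.04 20.11
1.0 False [ -0.29   1.04 121.3 ] [-1.62 -0.7  -0.33] 12.11 20.46
1.5 False [ -0.32   1.54 121.29] [-1.53 -0.48 -0.75] 11.72 20.81
2.0 False [ -0.29   2.04 121.3 ] [-1.16 -0.48 -0.72] 11.7 21.16
2.5 False [ -0.32   2.51 121.28] [-1.2  -0.92 -0.72] 11.82 21.51
3.0 False [ -0.32   3.02 121.29] [-1.47 -0.83 -0.69] 11.65 21.86
3.5 False [ -0.3    3.54 121.3 ] [-1.68 -0.6  -0.96] 12.0 22.21
4.0 False [ -0.29   4.03 121.3 ] [-1.78 -0.51 -0.58] 11.83 22.56
4.5 False [ -0.29   4.53 121.29] [-1.49 -0.65 -0.97] 11.88 22.91
5.0 False [ -0.29   5.04 121.29] [-1.82 -0.67 -0.87] 11.65 23.26
5.5 False [ -0.27   5.52 121.31] [-1.92 -0.4  -0.51] 11.74 23.61
6.0 False [ -0.34   5.81 121.29] [-1.58 -3.98  0.25] 11.92 23.96
```

```bash
python3 - <<'E'
from h import *
def S(n=6):
    L=[]
    for _ in range(n):
        s=env.read_state();L.append(s["force"]);env.hold(0.02)
    f=np.mean(L,0);return tos(s["tool_pos"]),np.round([f@EX,f@EY,f[2]],2),round(s["width"],2),round(s["time_s"],2)
print(*S(15))
print(env.move_l(st(-.3,6.0,121.0),rate=3,f_stop=2));print(*S())
shot("wrist","w4a.png")
set_gripper(24);print(*S())
env.hold(.3);im,c=shot("wrist","w4b.png");print(*S())
a=cv2.imread("pics/w4a.png")
crop=lambda q:cv2.resize(q[60:300,220:350],None,fx=2.4,fy=2.4,interpolation=cv2.INTER_NEAREST)
cv2.imwrite("pics/w4.png",np.hstack([crop(a),crop(im)]))
E
```

```text
[ -0.33   5.82 121.28] [-1.31 -4.19  0.11] 11.79 24.21
False
[ -0.29   5.83 121.15] [-1.84 -5.04  1.74] 11.69 24.56
[ -0.2    6.17 121.05] [0.25 0.04 0.06] 24.07 25.14
[ -0.29   6.01 121.01] [-0.13  0.1   0.14] 24.11 25.59
```

View pics/w4.png

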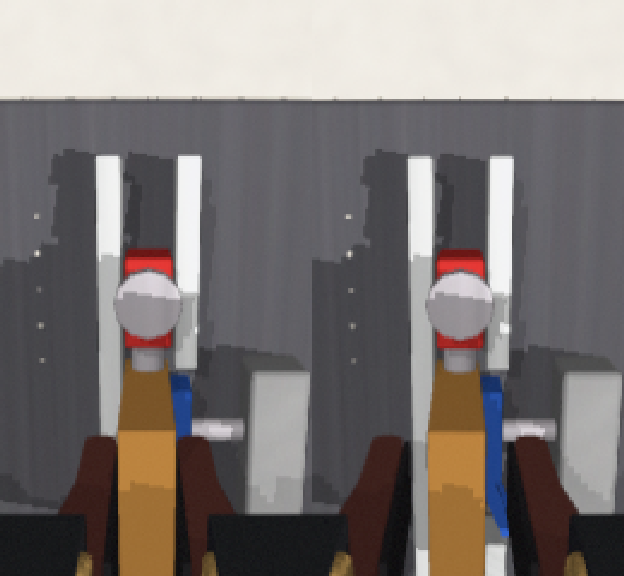

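```bash
python3 - <<'E'
from h import *
env.move_l(st(-.3,6,230),rate=80)
env.reach(st(0,-60,260),quat(YS))
im,c=shot("wrist","w5.png")
o=cv2.imread("pics/w2.png");z=np.load("w2.npz");co=(z["K"],z["d"],z["T"])
for i,k in((o,co),(im,c)):
    for b in blobs(mask(i,0,6,120,60),30):
        if b[0][1]<200 and 230<b[0][0]<330: print("red",b[1],[tos(onplane(k,[(b[1][0]+b[1][2]/2,r)],36)[0])[:2] for r in (b[1][1],b[1][1]+b[1][3])])
    # screw-free: pin + plate
sd=viewer.camera("side");print(env.read_state()["time_s"])
a=cv2.resize(im[0:230,200:360],None,fx=2.5,fy=2.5,interpolation=cv2.INTER_NEAREST)
b=cv2.resize(sd[130:420,60:420],(714,575))
cv2.imwrite("pics/w5c.png",np.hstack([a,b])[:,:1114]) 
v=np.hstack([a,b]);cv2.imwrite("pics/w5c.png",cv2.resize(v,None,fx=.718,fy=.718,interpolation=cv2.INTER_AREA))
E
```

```text
red [286  21  15  19 173] [array([-0.07, 44.8 ]), array([3.000e-02, 3.066e+01])]
red [275 100  12   8  74] [array([ 1.06, 43.89]), array([ 1.05, 36.39])]
27.6083
```

View pics/w5c.png

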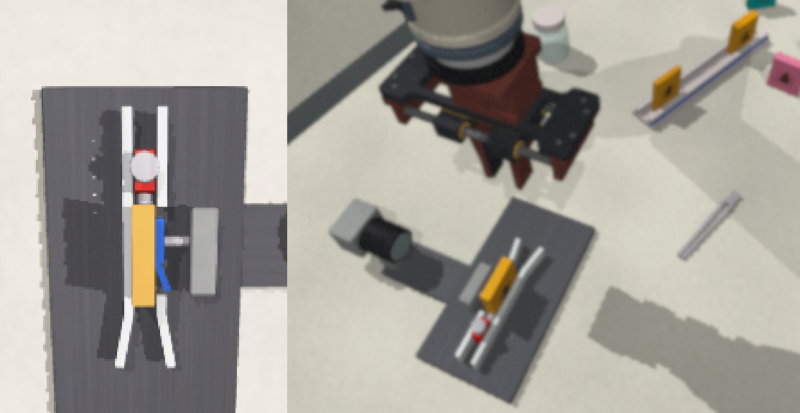

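```bash
python3 -c "
from h import *
workorder.sign_off();print(env.read_state()['time_s'])"
```

```text
the job is handed in; nothing more can be done
the job is handed in; nothing more can be done
```

The 12 mm plate stands in the stage channel, past the blue clip, with its end against the steel pin. The gripper has let go of it, and I handed the job in at about 28 s of the 72 s allowed.

- **Finding the plate:** I pinched only the middle plate, because its image looked closest to 12 mm. It measured 11.9 mm between the fingers, so I did not pinch or touch the other two.
- **Placing and sliding:** I lowered the plate onto the open stage before the mouth; it touched down at about 5 N. Free sliding past the clip then took about 0.6 N.
- **Contact with the pin:** The sliding force jumped to about 4 N at the pin, and reached 5 N just before I let go. Both are below the 8 N at which the stop gives way.
- **After letting go:** The tool force went back to zero. The last pictures show the plate upright in the channel with the clip pushed back, its end at the pin, and the other two plates still in the rack. The jars and forceps were never touched, although the low jar was hidden behind the arm in the last view.

**Checks that are less certain:**
- **Contact position:** I met the pin about 2 to 3 mm further along than the picture estimate. That is roughly within the calibration error plus the grip offset.
- **Stop position:** The before and after pictures put the red block's far edge about 1 mm apart, towards -y. This is a coarse comparison, because different parts of the block were visible, so that the stop stayed put rests mainly on the force readings.
- **Remaining press:** I could not measure how hard the plate still presses on the pin after release. I saw contact only in the pictures.

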